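# Fit the label holders behind the desk shelves' lips

### The job

Two label holders, a wide and a narrow one, stand loose on the desk, and each belongs upright in the pocket of its own width behind the front lip of one of the two small desk shelves. First slide the narrow one fully down into the narrow pocket and let go of it; then push the wide one down into the wide pocket, feeling the springy ledge inside give until it is fully home, and finish while still holding it pressed home. Leave everything else on the desk where it is.

Things in the scene. Friction and masses are not known exactly. Their poses are not given: they have to be found in the camera images.
- wide_holder: upright grey plastic label holder with paper on both broad faces, standing on the desk like a domino: 64 wide along its y, 14 thick along its x, 80 tall. Loose, about 65 g. Origin at the centre of its underside, z up; the lowest 4 mm is stepped in 1 mm. Either broad face may face out
- narrow_holder: upright grey plastic label holder with paper on both broad faces, standing on the desk like a domino: 44 wide along its y, 14 thick along its x, 80 tall. Loose, about 45 g. Origin at the centre of its underside, z up; the lowest 4 mm is stepped in 1 mm. Either broad face may face out
- wide_shelf: small white desk shelf fixed to the desk, 120 wide (y), top board at z = 100 running 150 back from the pocket along +x, things up to 28 tall on it beyond x = 115. A label pocket runs along its front (-x) edge behind an aluminium lip. Origin on the desk straight below the pocket's centre; x from the lip into the shelf, y along the lip, z up (mm)
- wide_mouth (a point): centre of the mouth of the wide pocket, 100 above the desk; the pocket is open at the top, 17 (x) by 69 (y), axes as its shelf. Lip 4 thick; its flared edge rises to 109 above the desk, leaning up to 11 mm out. Inside is a sprung rubber ledge, top at z = 82 free, 72 fully pressed: wide holder home has its origin at z = 72, top at z = 152
- narrow_shelf: small white desk shelf fixed to the desk, 120 wide (y), top board at z = 100 running 150 back from the pocket along +x, things up to 28 tall on it beyond x = 115. A label pocket runs along its front (-x) edge behind an aluminium lip. Origin on the desk straight below the pocket's centre; x from the lip into the shelf, y along the lip, z up (mm)
- narrow_mouth (a point): centre of the mouth of the narrow pocket, 100 above the desk; the pocket is open at the top, 17 (x) by 49 (y), axes as its shelf. Lip 4 thick; its flared edge rises to 109 above the desk, leaning up to 11 mm out. Firm floor at z = 72: narrow holder home has its origin at z = 72, top at z = 152, and stays by its own weight
- ledge (a joint): how far the ledge in the wide pocket is pressed down, in m: 0 free, 0.010 at its firm stop. It starts to give at about 3 N, takes about 9 N at the stop and springs back up when let go; the holder's own weight does not move it.
- thermos: dark steel flask, 68 dia x 215 tall mm. Not part of the job, leave alone. Origin at the centre of its underside
- phone: black phone lying flat, 72 x 150 x 9 mm. Not part of the job, leave alone. Origin at the centre of its underside
- mouse: black computer mouse, 105 x 60 x 33 mm. Not part of the job, leave alone. Origin at the centre of its underside
- earbud_case: small white case, 60 x 50 x 25 mm. Not part of the job, leave alone. Origin at the centre of its underside
- snack_tub: amber tub with white lid, 84 dia x 55 mm. Not part of the job, leave alone. Origin at the centre of its underside
- mug: white mug, handle at its +y, 80 dia x 90 mm. Not part of the job, leave alone. Origin at the centre of its underside
- eraser: small white eraser with card sleeve, 22 x 48 x 13 mm. Not part of the job, leave alone. Origin at the centre of its underside

How it is judged:
By the outcome, as a careful person would: the job done as asked, in the order asked, and still so for the second after the job is handed in, while the arm keeps its last pose, push and grip.
It also fails if it takes over 64 s, if anything falls off the work surface, if the arm or the gripper's body presses on something with over 40 N, if the wrist force passes 120 N, or if a joint passes its speed limit or range.

### The arm

A 7-joint arm with a two-finger parallel gripper is mounted at the origin on the work surface. World frame = base frame: x ahead of the robot, y to its left, z up, the work surface at z = 0. Lengths are in m, angles in rad, forces in N, time in s.
With the tool pointing down it reaches from about 0.35 to 0.9 m from the base axis. Payload 7.2 kg.
Tool frame: the origin (TCP) lies on the centre line of the jaws, within the pads' length; the fingertips stand 25 mm ahead of it and the grasp point (between the pads) lies 6 mm ahead of it; z points along the fingers, y is the line along which they close (so a half turn about z gives the same grasp; the last joint's range is limited). The gripper opens to 85 mm and grips with 20 to 120 N. Pads are 22 mm wide; open, the fingers measure 114 mm over their backs; the gripper's body (76 mm by 85 mm) begins 54 mm behind the grasp point. The pads swing forward as they close: fully open they stand 13 mm farther back than shut.
Start: joints at [1.247, 0.411, -0.013, 1.596, 0.006, 1.134, -0.082], TCP at [0.158, -0.605, 0.256] pointing down, gripper open.
Joint ranges: [-2.95, 2.95], [-0.29, 1.99], [-1.47, 1.44], [0.14, 2.54], [-1.03, 4.17], [0.13, 1.85], [-2.86, 2.86]. Speed limits (rad/s): [2.39, 2.39, 3.01, 3.01, 3.14, 3.14, 3.14].

### API

Orientations are given as a unit quaternion [x, y, z, w].
In Python, from plant import monitor, imaging, workorder gives the robot as it stands. The module is installed in compiled form; this text tells all that it offers.
- The arm moves only by the tool jog_arm, never from a script. Its argument "moves" is text: rows parted by semicolons, each of 5 numbers parted by spaces: the finger opening in m, from 0 to 0.0854, then the shift along the tool's x, y, z in m, then the turn about the tool's z in rad. In form: claw dx dy dz twist; .... A call has 1 to 12 rows; each row shifts and turns the commanded pose from where the row before left it, along the tool's axes as they then stand; what a row does not reach is not made up. A row lasts 1/12 s, in which the tool goes at most 41.7 mm and 7.16 degrees, less where a joint would pass 70% of its speed; a pose out of reach is approached as far as the arm can. A call is refused whole if a number of a shift passes 0.0417 or a number of a turn 0.125, either way. A call with a gripper value outside its range is refused whole. The fingers move at their own pace and stop on an object; "newtons" is the grip in N (left out, the last holds). Time passes only in rows, so rows that do not move let the fingers close. It gives the time, the measured TCP pose, the force, the opening and the grip force at its end, in the units of the state.
- monitor.sense(): the state, without advancing time (a new reading comes with each control period).
- imaging.get_image(name): name is "side" or "top" or "wrist"; returns (picture, depth): 384x512x3 uint8, red, green, blue; 384x512 float32, m along the optical axis (not along the pixel's ray), 0 where there is no reading.
- imaging.get_calibration(name): a dict with "fx", "fy", "cx", "cy" (pixels), "xyz" and "orientation" of the camera in the world. Camera axes: x right, y down, z forward; pixel columns grow to the right and rows downward; lengths in m; the calibration is good to about 2 mm. A picture is of the moment at which its call begins: read the wrist's pose just before it. get_calibration takes no time and is no camera call; for the wrist camera it gives the pose at the moment of the call.
- workorder.hand_in(): hands the job in; it is judged then, once.
The state is a dict: "time_s": time; "joint_positions": joint angles; "joint_vel": joint speeds; "tau": joint torques, N m; "tcp_pos": TCP position; "orientation": TCP orientation; "ft_force": force on the tool from outside, world axes, zero at the start; "wrist_torque": the same for the moment, N m; "grip_width": finger opening in m; "gripper_force": force on a finger pad.
Only numpy, scipy, OpenCV 4.12 (cv2) and the standard library are available. Lean on these libraries where they do the work, as an engineer would, in place of code of your own. Each camera call takes 0.05 s, during which the arm holds its last target. There are 200 camera calls.

## Working session

There is one attempt and no reset: what is moved stays moved. The work goes in short steps, Python scripts to look and compute and a tool call to move; the robot and the scene stay as the last step left them, time stands still between calls to the robot, and variables do not carry over. Pictures are saved under pics/ and viewed, at most 10 in all, crops included, and the job is handed in when it is done.

Besides the shell and the picture viewer there is one more tool, called after "Call:" by a JSON object that holds its "op" and its "data", one argument or row to a line. jog_arm: Moves the arm, as the interface text tells. Its arguments: {"type":"object","properties":{"moves":{"type":"string"},"newtons":{"type":"number"}},"required":["moves"]}

```bash
mkdir -p pics; cat > h.py <<'E'
import numpy as np, cv2
from scipy.spatial.transform import Rotation as R
from plant import monitor, imaging, workorder
def grab(n,tag):
    c=imaging.get_calibration(n); p,d=imaging.get_image(n)
    cv2.imwrite(f'pics/{tag}.png',p[:,:,::-1]); np.savez(f'pics/{tag}.npz',p=p,d=d,**{k:np.array(v) for k,v in c.items()})
    return p,d,c
def load(tag): return np.load(f'pics/{tag}.npz')
def cloud(f):
    d=f['d']; v,u=np.mgrid[:d.shape[0],:d.shape[1]]
    P=np.stack([(u-f['cx'])/f['fx']*d,(v-f['cy'])/f['fy']*d,d],-1)
    return P@R.from_quat(f['orientation']).as_matrix().T+f['xyz']
E
python3 - <<'E'
from h import *
for n in ['top','side']:
    p,d,c=grab(n,n+'0'); print(n,c)
s=monitor.sense(); print(s)
a=cv2.imread('pics/top0.png');b=cv2.imread('pics/side0.png')
cv2.imwrite('pics/t0.png',cv2.resize(a,(800,600)));cv2.imwrite('pics/s0.png',cv2.resize(b,(800,600)))
E
```

```text
top {'fx': 382.638851028685, 'fy': 382.638851028685, 'cx': 257.89894046759963, 'cy': 192.7343837028188, 'xyz': array([ 0.31730354, -0.00274647,  1.37856965]), 'orientation': array([-0.69968039,  0.70957631, -0.05828899,  0.0595921 ])}
side {'fx': 467.21134079305835, 'fy': 467.21134079305835, 'cx': 252.22094278121392, 'cy': 188.7457213221132, 'xyz': array([ 0.34536221, -1.03599259,  0.81344733]), 'orientation': array([ 0.88014757, -0.08566976,  0.04980292, -0.46424198])}
{'time_s': 0.1, 'joint_positions': array([ 1.24680608,  0.41185637, -0.01272506,  1.59693863,  0.00558209,
        1.13431465, -0.08220107]), 'joint_vel': array([ 0.00137871, -0.00290359,  0.00184994, -0.00226537, -0.00103112,
        0.00025872, -0.00095649]), 'tau': array([ 2.64756447e-03, -6.01831412e+01,  6.84455317e-01, -3.00091159e+01,
        1.41295462e-02,  6.49152251e-03, -9.68923246e-05]), 'tcp_pos': array([ 0.15800717, -0.60427794,  0.25552324]), 'orientation': array([ 9.91830541e-01,  1.27560295e-01, -1.35575455e-04, -7.28352107e-04]), 'ft_force': array([-0.43917621, -0.44151329,  0.30133468]), 'wrist_torque': array([ 0.02966876,  0.02582813, -0.0104955 ]), 'gripper_force': 0.0, 'grip_width': 0.08520513770254219}
```

View pics/t0.png

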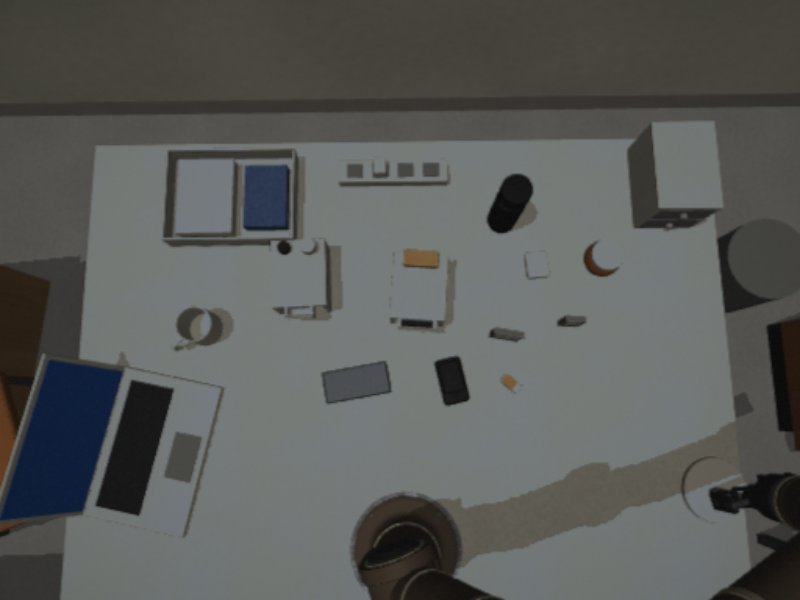

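View pics/s0.png

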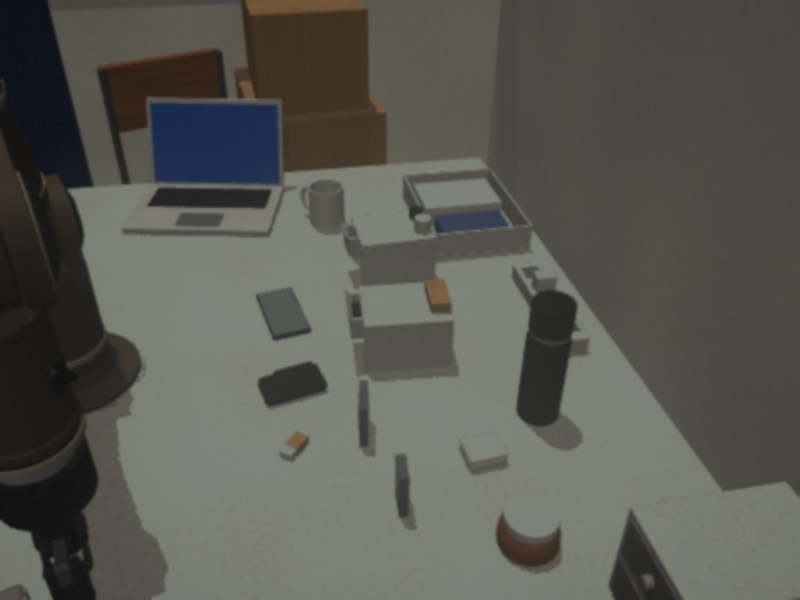

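The top view (800x600 scale) shows the wide holder at (507,334), the narrow one at (572,321), the wide pocket at (418,323) and the narrow pocket at (300,312). I'll measure these by depth.

```bash
python3 - <<'E'
from h import *
f=load('top0');P=cloud(f);g=load('side0');Q=cloud(g)
def rect(pts):
    (c,s,a)=cv2.minAreaRect((pts[:,:2]*1000).astype(np.float32)); return np.round(c,1),np.round(s,1),round(a,1)
print('desk z',np.median(P[250:260,150:180,2]), np.median(Q[290:300,150:170,2]))
A=np.concatenate([P.reshape(-1,3),Q.reshape(-1,3)]);
src=np.r_[np.zeros(P[...,0].size),np.ones(P[...,0].size)]
def ctr(u,v): return P[int(v*.64),int(u*.64)]
for n,(u,v) in dict(wide=(507,334),narrow=(572,321),wsh=(418,285),nsh=(300,275),wp=(418,323),np_=(300,312)).items(): print(n,ctr(u,v).round(3))
for n,(u,v) in dict(wide=(507,334),narrow=(572,321)).items():
    c=ctr(u,v)
    for s in (0,1):
        for lo,hi in((.072,.09),(.02,.07)):
            m=(np.hypot(*(A[:,:2]-c[:2]).T)<.06)&(A[:,2]>lo)&(A[:,2]<hi)&(src==s)
            if m.sum()>5: print(n,s,lo,m.sum(),rect(A[m]),np.median(A[m,2]).round(4))
for n,(u,v) in dict(wsh=(418,285),nsh=(300,275)).items():
    c=ctr(u,v)
    for s in (0,1):
        m=(np.hypot(*(A[:,:2]-c[:2]).T)<.13)&(A[:,2]>.094)&(A[:,2]<.106)&(src==s)
        if m.sum()>5: print(n,s,m.sum(),rect(A[m]),np.median(A[m,2]).round(4))
a=cv2.imread('pics/top0.png')
x=cv2.resize(a[140:225,165:290],None,fx=6,fy=6,interpolation=cv2.INTER_CUBIC); cv2.imwrite('pics/c1.png',cv2.convertScaleAbs(x,alpha=1.6))
np.set_printoptions(linewidth=250)
print((P[150:212,190,:]*1000).round()[:, [0,2]].astype(int).tolist())
E
```

```text
desk z 0.0009888200953410697 0.00010285920624336642
wide [ 0.463 -0.227  0.077]
narrow [ 0.488 -0.37   0.083]
wsh [ 0.57  -0.033  0.098]
nsh [0.594 0.222 0.101]
wp [ 0.49  -0.032  0.08 ]
np_ [0.518 0.226 0.075]
wide 0 0.072 80 (array([ 464.7, -227.6]), array([63.6, 13.9]), 79.9) 0.08
wide 0 0.02 41 (array([ 459.3, -226. ]), array([63.4, 10.8]), 69.3) 0.0479
wide 1 0.072 128 (array([ 465.4, -231. ]), array([64.6, 13.9]), 80.4) 0.0799
wide 1 0.02 94 (array([ 460.2, -259.2]), array([ 8.8, 15.1]), 70.2) 0.0466
narrow 0 0.072 58 (array([ 492.4, -377.7]), array([43.2, 13.8]), 87.7) 0.0792
narrow 0 0.02 38 (array([ 486.7, -373.8]), array([43.2, 12.1]), 68.4) 0.0472
narrow 1 0.072 131 (array([ 494. , -379.6]), array([46.8, 14.2]), 86.1) 0.0798
narrow 1 0.02 142 (array([ 488. , -384.5]), array([12.3, 42.6]), 14.6) 0.0465
wsh 0 1336 (array([556.7, -34.2]), array([119.9, 176.9]), 85.3) 0.1001
wsh 1 1391 (array([556.9, -37.4]), array([126.4, 175.1]), 86.0) 0.1001
nsh 0 1370 (array([588.4, 228.1]), array([176.5, 119.8]), 1.4) 0.1002
nsh 1 882 (array([591.9, 227.5]), array([171.9, 126.7]), 1.7) 0.0999
[[716, -4], [710, 4], [708, -3], [677, 95], [671, 101], [668, 101], [665, 97], [661, 99], [657, 103], [654, 101], [650, 102], [647, 99], [643, 100], [640, 99], [635, 103], [632, 100], [630, 96], [624, 105], [622, 101], [619, 98], [615, 100], [611, 104], [609, 97], [605, 99], [601, 101], [597, 101], [594, 102], [590, 101], [587, 101], [584, 98], [581, 98], [576, 104], [573, 101], [568, 107], [566, 100], [563, 98], [559, 100], [556, 99], [553, 99], [549, 99], [545, 103], [542, 99], [538, 102], [535, 99], [532, 98], [317, 1379], [526, 90], [527, 64], [522, 76], [519, 68], [515, 74], [508, 100], [503, 107], [500, 105], [511, 0], [508, -1], [504, 2], [501, -1], [496, 4], [493, 6], [490, 0], [486, 2]]
```

View pics/c1.png

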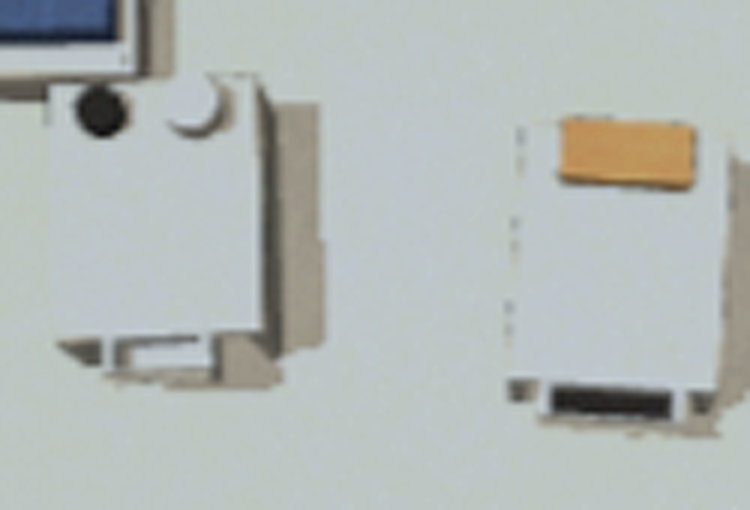

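The crop shows the narrow pocket as the slot around (172,352) and the wide one as the dark slot around (612,403). I'll turn the tool so it closes along world x, then move over the narrow holder.

Call:
{"op": "jog_arm", "data": {
  "moves": "0.085 0 0 0 -0.105;0.085 0 0 0 -0.105;0.085 0 0 0 -0.105;0.085 0 0 0 -0.105;0.085 0 0 0 -0.105;0.085 0 0 0 -0.105;0.085 0 0 0 -0.105;0.085 0 0 0 -0.105;0.085 0 0 0 -0.105;0.085 0 0 0 -0.105;0.085 0 0 0 -0.105;0.085 0 0 0 -0.105",
  "newtons": 60
}}

```text
time_s: 1.1
tcp_pos: [0.1579, -0.6044, 0.2558]
orientation: [0.725, 0.689, 0.0, -0.0]
ft_force: [-1.0, -0.8, 0.2]
grip_width: 0.0848
gripper_force: 0.0
```

Call:
{"op": "jog_arm", "data": {
  "moves": "0.085 0.02 0.027 0 0;0.085 0.02 0.027 0 0;0.085 0.02 0.027 0 0;0.085 0.02 0.027 0 0;0.085 0.02 0.027 0 0;0.085 0.02 0.027 0 0;0.085 0.02 0.027 0 0;0.085 0.02 0.027 0 0;0.085 0.02 0.027 0 0;0.085 0.02 0.027 0 0;0.085 0.02 0.027 0 0;0.085 0 0 0 0"
}}

```text
time_s: 2.1
tcp_pos: [0.4731, -0.3948, 0.256]
orientation: [0.723, 0.691, 0.003, -0.0]
ft_force: [0.7, 1.0, -0.6]
grip_width: 0.0851
gripper_force: 0.0
```

```bash
python3 - <<'E'
from h import *
s=monitor.sense(); print(s['time_s'],s['tcp_pos'],R.from_quat(s['orientation']).as_matrix().round(3),s['joint_positions'].round(2))
p,d,c=grab('wrist','w1'); print(c)
f=load('w1');P=cloud(f)
m=(P[...,2]>.074)&(P[...,2]<.086)&(np.hypot(P[...,0]-.493,P[...,1]+.378)<.05)&(d>0)
print(m.sum(),cv2.minAreaRect((P[m][:,:2]*1000).astype(np.float32)),np.median(P[m],0))
v,u=np.nonzero(m);print(u.min(),u.max(),v.min(),v.max())
E
```

```text
2.1 [ 0.47311428 -0.39478673  0.25604944] [[ 0.046  0.999  0.003]
 [ 0.999 -0.046  0.004]
 [ 0.004  0.003 -1.   ]] [ 0.9   0.43 -0.39  1.6   0.17  1.15  0.43]
{'fx': 319.7626062943627, 'fy': 319.7626062943627, 'cx': 256.1785841843476, 'cy': 190.99560091408202, 'xyz': array([ 0.47657361, -0.31971036,  0.37338098]), 'orientation': array([ 0.98914506, -0.02265737, -0.00206865,  0.1451703 ])}
701 ((493.72509765625, -376.89776611328125), (43.89793014526367, 14.030425071716309), 85.35643768310547) [ 0.49364329 -0.37584837  0.07914002]
268 285 134 181
```

View pics/w1.png

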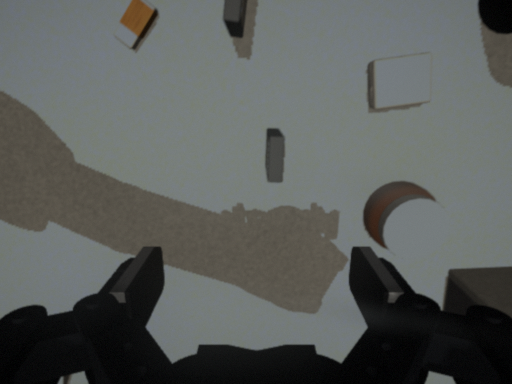

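The wrist picture shows the narrow holder at (275,155), consistent with the top view: (493.5, -377) mm, yaw about -3.5°. Next I'll descend and grip.

Call:
{"op": "jog_arm", "data": {
  "moves": "0.06 0.0095 0.0098 0 0.018;0.06 0.0095 0.0098 0 0;0.06 0 0 0.02 0;0.06 0 0 0.02 0;0.06 0 0 0.02 0;0.06 0 0 0.02 0;0.06 0 0 0.02 0;0.06 0 0 0.02 0;0.06 0 0 0.02 0;0.06 0 0 0.02 0;0.06 0 0 0.016 0;0.06 0 0 0.008 0",
  "newtons": 60
}}

```text
time_s: 3.15
tcp_pos: [0.4862, -0.3832, 0.0699]
orientation: [0.732, 0.681, -0.0, -0.002]
ft_force: [-0.4, 1.5, 0.3]
grip_width: 0.0603
gripper_force: 0.0
```

Call:
{"op": "jog_arm", "data": {
  "moves": "0.06 0 0 0 0;0 0 0 0 0;0 0 0 0 0;0 0 0 0 0;0 0 0 0 0;0 0 0 0 0;0 0 0 0 0;0 0 0 0 0"
}}

```text
time_s: 3.82
tcp_pos: [0.4881, -0.3841, 0.0734]
orientation: [0.732, 0.681, 0.0, 0.001]
ft_force: [-1.2, 0.3, 6.0]
grip_width: 0.0131
gripper_force: 60.4
```

Call:
{"op": "jog_arm", "data": {
  "moves": "0 0 0 -0.01 0;0 0 0 -0.02 0;0 0 0 -0.025 0;0 0 0 -0.025 0;0 0 0 -0.025 0;0 0 0 -0.025 0;0 0 0 -0.02 0;0 0 0 -0.01 0;0 0 0 0 0;0 0 0 0 0;0 0 0 0 0"
}}

```text
time_s: 4.73
tcp_pos: [0.4868, -0.3832, 0.2308]
orientation: [0.732, 0.681, -0.0, -0.001]
ft_force: [-0.4, -0.3, 0.3]
grip_width: 0.0132
gripper_force: 59.4
```

```bash
python3 - <<'E'
from h import *
s=monitor.sense(); print(s['time_s'],s['tcp_pos'],R.from_quat(s['orientation']).as_matrix().round(3),s['ft_force'],s['grip_width'])
# shelf fit: board edges from top & side
for t in('top0','side0'):
    P=cloud(load(t)).reshape(-1,3)
    for n,c,y0 in(('w',(.57,-.033),-4.5),('n',(.594,.222),1.5)):
        m=(np.hypot(P[:,0]-c[0],P[:,1]-c[1])<.13)&(P[:,2]>.09)&(P[:,2]<.112); Q=P[m]*1000
        print(t,n)
        for yaw in (y0,):
            a=np.radians(yaw);X=np.array([np.cos(a),np.sin(a)]);Y=np.array([-np.sin(a),np.cos(a)])
            b=Q[(Q[:,2]>95)&(Q[:,2]<106)]
            x=b[:,:2]@X;y=b[:,:2]@Y
            mid=(x>np.percentile(x,25))&(x<np.percentile(x,75))
            print(' x rng',np.percentile(x,[0.3,99.7]).round(1),'y',np.percentile(y[mid],[.5,99.5]).round(1))
            h,e=np.histogram(x,np.arange(x.min(),x.min()+60,2));print(' front hist',e[0].round(),h.tolist())
            # edge slopes
            for lohi in(0,1):
                xs=np.arange(np.percentile(x,22),np.percentile(x,80),8);ed=[(y[(x>q)&(x<q+8)].max() if lohi else y[(x>q)&(x<q+8)].min()) for q in xs]
                print(' side slope deg',np.degrees(np.polyfit(xs,ed,1)[0]).round(2))
E
```

```text
4.7333 [ 0.48679682 -0.3832284   0.23077615] [[ 0.073  0.997 -0.002]
 [ 0.997 -0.073  0.001]
 [ 0.001 -0.002 -1.   ]] [-0.41999214 -0.28981472  0.25500175] 0.013240450439738032
top0 w
 x rng [472.7 644. ] y [-49.6  68.7]
 front hist 469.0 [2, 5, 8, 14, 7, 0, 2, 2, 1, 2, 2, 1, 2, 20, 18, 22, 24, 21, 20, 19, 23, 18, 20, 19, 20, 22, 19, 19, 20]
 side slope deg -0.59
 side slope deg 0.78
top0 n
 x rng [508.3 681.4] y [155.2 271.8]
 front hist 506.0 [4, 1, 2, 11, 8, 1, 3, 2, 1, 2, 3, 2, 4, 27, 19, 18, 20, 15, 28, 18, 21, 23, 16, 22, 23, 18, 19, 19, 23]
 side slope deg 0.64
 side slope deg -0.08
side0 w
 x rng [474.6 644.2] y [-53.7  68.8]
 front hist 470.0 [1, 1, 12, 15, 7, 7, 6, 4, 3, 5, 5, 4, 4, 19, 20, 21, 20, 22, 20, 21, 19, 22, 20, 22, 21, 18, 19, 21, 22, 18]
 side slope deg -0.48
 side slope deg -0.21
side0 n
 x rng [512.3 682.2] y [149.6 271.8]
 front hist 512.0 [8, 5, 4, 3, 3, 3, 3, 2, 4, 0, 12, 16, 12, 10, 17, 12, 17, 7, 16, 11, 17, 8, 13, 13, 13, 14, 12, 14, 9]
 side slope deg 0.22
 side slope deg -0.69
```

Shelf edges give the narrow pocket at about (517.7, 227) with yaw 1.5°, and the wide one at about (486, -29) with yaw -4.5°. I'll carry the narrow holder toward its pocket and stop short for a close look.

Call:
{"op": "jog_arm", "data": {
  "moves": "0 0.015 0 -0.002 0;0 0.03 0 -0.002 0;0 0.035 0 0 0;0 0.035 -0.001 0 0;0 0.035 -0.001 0 0;0 0.035 -0.001 0 0;0 0.035 -0.001 0 0;0 0.035 -0.001 0 0;0 0.035 -0.001 0 0;0 0.035 -0.001 0 0;0 0.035 0 0 0;0 0.035 0 0 0"
}}

```text
time_s: 5.73
tcp_pos: [0.508, 0.0133, 0.2354]
orientation: [0.732, 0.681, -0.001, -0.001]
ft_force: [1.0, -0.6, -0.7]
grip_width: 0.0134
gripper_force: 59.4
```

Call:
{"op": "jog_arm", "data": {
  "moves": "0 0.035 0 0 0;0 0.03 0 0 -0.05;0 0.02 0 0 -0.048;0 0.01 0 0 0;0 0 0 0 0;0 0 0 0 0;0 0 0 0 0"
}}

```text
time_s: 6.32
tcp_pos: [0.5141, 0.1039, 0.2358]
orientation: [0.699, 0.715, -0.001, 0.0]
ft_force: [-0.0, -0.9, -1.0]
grip_width: 0.013
gripper_force: 59.5
```

```bash
python3 - <<'E'
from h import *
s=monitor.sense(); print(s['time_s'],s['tcp_pos'],R.from_quat(s['orientation']).as_matrix().round(3),s['joint_positions'].round(2))
p,d,c=grab('wrist','w2'); a=cv2.imread('pics/w2.png'); cv2.imwrite('pics/w2b.png',cv2.convertScaleAbs(cv2.resize(a,(800,600),interpolation=cv2.INTER_CUBIC),alpha=1.5))
E
```

```text
6.3167 [0.51412741 0.10385251 0.23575734] [[-0.022  1.    -0.001]
 [ 1.     0.022 -0.001]
 [-0.001 -0.001 -1.   ]] [ 0.21  0.33 -0.62  1.83  0.22  1.05 -0.47]
```

View pics/w2b.png

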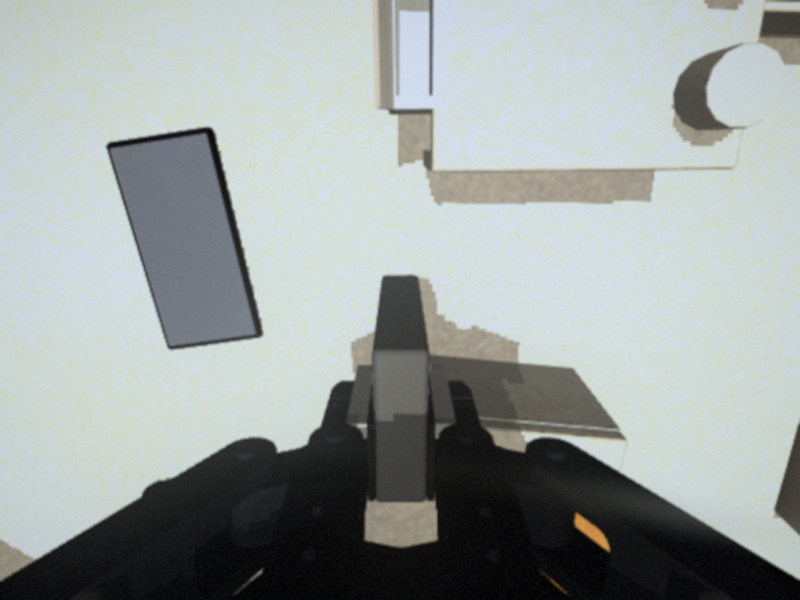

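The wrist view (800x600) shows the held holder upright and centred (top face at u 374–427, v 350–500). The narrow pocket slot is at u 397–432, v 0–108, with the board edge at u≈432. I'll compare the two in the same cloud.

```bash
python3 - <<'E'
from h import *
f=load('w2');P=cloud(f)*1000;d=f['d']
S=P.reshape(-1,3)
m=(abs(S[:,0]-514)<30)&(abs(S[:,1]-104)<45)&(S[:,2]>150)&(S[:,2]<260)
H=S[m];
# top face
t=H[(H[:,2]>236)&(H[:,2]<250)]; print('hold top',np.median(t,0),cv2.minAreaRect(t[:,:2].astype(np.float32)))
# front (+y) face
k=H[(abs(H[:,0]-514)<5)&(H[:,1]>104)&(H[:,2]<232)];print('face y',np.percentile(k[:,1],[10,50,90]),'z',k[:,2].min(),k[:,2].max())
for z in (165,185,205,225):
    q=H[(abs(H[:,2]-z)<6)&(H[:,1]>110)];print(z,len(q),q[:,0].min() if len(q) else 0,q[:,0].max() if len(q) else 0,q[:,1].mean() if len(q) else 0)
b=S[(S[:,2]>96)&(S[:,2]<104)&(S[:,0]>500)&(S[:,1]>155)&(S[:,1]<300)]
print('board',b.min(0),b.max(0),len(b))
for y in range(168,222,6):
    q=b[abs(b[:,1]-y)<1.5];x=np.sort(q[:,0]); g=np.diff(x); i=np.argmax(g); print(y,x[0].round(1),'gap',x[i].round(1),x[i+1].round(1))
e=[(x,b[abs(b[:,0]-x)<2][:,1].min().round(1)) for x in range(545,660,15)];print('side edge',e)
for v in (10,20,40,60,66,70,74):
    print(v,[(u,*P[v,u].round().astype(int)) for u in range(236,290,3)])
E
```

```text
hold top [514.48200306 114.28338288 241.7882184 ] ((514.3837280273438, 111.47102355957031), (35.459693908691406, 42.184818267822266), 37.009090423583984)
face y [132.6080113  132.87467668 133.14034904] z 167.9776001958866 231.98904174169306
165 27 507.1715868463265 520.3072505569803 132.69391058940278
185 149 506.79814192561145 520.803575757428 132.7418711809627
205 210 506.8956601221248 520.7740261848726 132.81331171830885
225 969 494.32012219156957 534.8450073765302 120.24637675834869
board [503.62817663 168.33402473  96.08694109] [677.57149049 245.84031816 103.99102089] 20604
168 528.9 gap 551.5 552.4
174 528.0 gap 572.3 573.3
180 527.8 gap 675.4 676.2
186 527.5 gap 662.7 663.6
192 527.9 gap 660.5 662.5
198 504.8 gap 555.0 555.8
204 505.5 gap 509.8 517.9
210 504.7 gap 509.7 527.2
216 504.6 gap 509.6 526.8
side edge [(545, np.float64(168.7)), (560, np.float64(169.7)), (575, np.float64(170.1)), (590, np.float64(170.5)), (605, np.float64(170.7)), (620, np.float64(171.8)), (635, np.float64(172.2)), (650, np.float64(172.5))]
10 [(236, np.int64(491), np.int64(258), np.int64(-1)), (239, 
[... 5710 characters left out ...]
int64(504), np.int64(199), np.int64(-1)), (251, np.int64(507), np.int64(199), np.int64(0)), (254, np.int64(510), np.int64(199), np.int64(0)), (257, np.int64(513), np.int64(199), np.int64(1)), (260, np.int64(516), np.int64(199), np.int64(0)), (263, np.int64(519), np.int64(199), np.int64(0)), (266, np.int64(522), np.int64(199), np.int64(-2)), (269, np.int64(525), np.int64(199), np.int64(-1)), (272, np.int64(528), np.int64(199), np.int64(0)), (275, np.int64(532), np.int64(199), np.int64(-1)), (278, np.int64(513), np.int64(180), np.int64(353)), (281, np.int64(531), np.int64(194), np.int64(100)), (284, np.int64(533), np.int64(194), np.int64(99)), (287, np.int64(535), np.int64(194), np.int64(99))]
```

Both measured in the wrist frame: pocket centre is (517.9, 227.7) with yaw 2.0°, and the held holder is at (514.3, 110.8) with yaw 1.3°. I'll shift by that difference and partly descend.

Call:
{"op": "jog_arm", "data": {
  "moves": "0 0 0 0 -0.012;0 0.01 0.0015 0 0;0 0.025 0.0015 0 0;0 0.03 0.0015 0 0;0 0.03 0.0015 0 0;0 0.0168 0.0014 0 0;0 0.005 0 0 0;0 0 0 0.01 0;0 0 0 0.015 0;0 0 0 0.015 0;0 0 0 0 0;0 0 0 0 0"
}}

```text
time_s: 7.37
tcp_pos: [0.5172, 0.2209, 0.1952]
orientation: [0.695, 0.719, -0.001, -0.0]
ft_force: [0.7, -0.3, -0.1]
grip_width: 0.013
gripper_force: 59.4
```

```bash
python3 - <<'E'
from h import *
s=monitor.sense(); r=R.from_quat(s['orientation']).as_matrix();print(s['time_s'],s['tcp_pos'],r.round(4),s['ft_force'].round(2))
grab('wrist','w3');f=load('w3');S=cloud(f).reshape(-1,3)*1000
tc=s['tcp_pos']*1000
H=S[(abs(S[:,0]-tc[0])<25)&(S[:,1]>tc[1]+20)&(S[:,1]<tc[1]+40)&(S[:,2]>118)&(S[:,2]<200)]
for z in (125,140,155,170): 
    q=H[abs(H[:,2]-z)<6]; print(z,len(q),q[:,0].min(),q[:,0].max(),np.median(q[:,1]))
b=S[(S[:,2]>96)&(S[:,2]<104)&(S[:,0]>500)&(S[:,0]<560)&(S[:,1]>235)&(S[:,1]<300)]
for y in range(236,290,4):
    x=np.sort(b[abs(b[:,1]-y)<1.5][:,0]); 
    if len(x)>5:
        g=np.diff(x); i=np.argmax(g); print(y,x[0].round(1),'gap',x[i].round(1),x[i+1].round(1))
E
```

```text
7.3667 [0.51719093 0.22085448 0.19524628] [[-0.0351  0.9994 -0.002 ]
 [ 0.9994  0.0351 -0.0015]
 [-0.0014 -0.0021 -1.    ]] [ 0.71 -0.25 -0.08]
125 39 509.7817677653455 522.877999977807 249.7092666058763
140 139 509.53308524194097 523.2420018912425 249.74162036809017
155 176 509.52504863136573 523.423605237496 249.78242559928674
170 234 509.6316886130431 523.520166684379 249.81956548707876
236 504.5 gap 507.7 526.4
240 504.4 gap 508.4 526.1
244 504.3 gap 508.3 526.0
248 504.2 gap 508.1 525.8
252 503.5 gap 523.5 524.2
256 503.5 gap 537.6 538.2
260 520.0 gap 520.0 525.3
264 525.1 gap 557.7 558.3
268 524.9 gap 543.5 544.1
272 524.7 gap 544.5 545.1
276 524.6 gap 540.9 541.5
280 524.9 gap 542.0 542.6
284 524.7 gap 559.1 559.7
288 525.2 gap 532.3 533.0
```

Call:
{"op": "jog_arm", "data": {
  "moves": "0 0 0.0006 0.005 0;0 0 0 0.006 0;0 0 0 0.006 0;0 0 0 0.006 0;0 0 0 0.006 0;0 0 0 0.005 0;0 0 0 0 0;0 0 0 0 0"
}}

```text
time_s: 8.08
tcp_pos: [0.5178, 0.2227, 0.1619]
orientation: [0.694, 0.72, -0.0, -0.0]
ft_force: [-0.1, -0.3, -0.7]
grip_width: 0.0133
gripper_force: 59.4
```

Call:
{"op": "jog_arm", "data": {
  "moves": "0 -0.001 0 0.004 0;0 0 0 0.004 0;0 0 0 0.004 0;0 0 0 0.003 0;0 0 0 0.001 0;0 0 0 0 0;0 0 0 0 0"
}}

```text
time_s: 8.67
tcp_pos: [0.518, 0.2217, 0.1463]
orientation: [0.694, 0.72, 0.0, -0.0]
ft_force: [0.4, 0.7, -0.2]
grip_width: 0.0127
gripper_force: 59.4
```

Call:
{"op": "jog_arm", "data": {
  "moves": "0 0 0 0.001 0;0 0 0 0.001 0;0 0 0 0 0;0 0 0 0 0"
}}

```text
time_s: 9.0
tcp_pos: [0.5183, 0.2218, 0.1454]
orientation: [0.694, 0.72, 0.0, 0.0]
ft_force: [-1.7, -1.6, 7.8]
grip_width: 0.0134
gripper_force: 60.8
```

Firm contact at the expected height (home). I'll release and rise.

Call:
{"op": "jog_arm", "data": {
  "moves": "0.02 0 0 0 0;0.03 0 0 0 0;0.04 0 0 0 0;0.05 0 0 0 0;0.05 0 0 -0.01 0;0.05 0 0 -0.02 0;0.05 0 0 -0.025 0;0.05 0 0 -0.025 0;0.05 0 0 -0.025 0;0.05 0 0 0 0;0.05 0 0 0 0;0.05 0 0 0 0"
}}

```text
time_s: 10.0
tcp_pos: [0.5179, 0.2214, 0.2493]
orientation: [0.694, 0.72, -0.0, 0.0]
ft_force: [0.3, -0.0, -0.3]
grip_width: 0.0499
gripper_force: 0.0
```

```bash
python3 - <<'E'
from h import *
s=monitor.sense(); print(s['time_s'],s['tcp_pos'],s['grip_width'])
grab('wrist','w4');grab('top','top4');
for t in('w4','top4'):
    S=cloud(load(t)).reshape(-1,3)*1000
    H=S[(abs(S[:,0]-518)<20)&(abs(S[:,1]-227)<35)&(S[:,2]>140)&(S[:,2]<160)]
    print(t,len(H),np.median(H,0),cv2.minAreaRect(H[:,:2].astype(np.float32)))
S=cloud(load('top4')).reshape(-1,3)*1000
H=S[(np.hypot(S[:,0]-464.7,S[:,1]+227.6)<50)&(S[:,2]>72)&(S[:,2]<90)];print(cv2.minAreaRect(H[:,:2].astype(np.float32)))
E
```

```text
10.0 [0.51785659 0.22140382 0.24929277] 0.04988753016630648
w4 1244 [519.09265181 231.49454035 151.19692387] ((519.280517578125, 229.56326293945312), (14.638139724731445, 43.33944320678711), 1.66117262840271)
top4 0 [nan nan nan] ((0.0, 0.0), (0.0, 0.0), 0.0)
((464.58184814453125, -226.7371826171875), (61.8162727355957, 14.230371475219727), 79.29887390136719)
  return _methods._mean(a, axis=axis, dtype=dtype,
  ret = um.true_divide(
```

The narrow holder's top is at 151 mm, so it is home. On to the wide holder.

Call:
{"op": "jog_arm", "data": {
  "moves": "0.06 -0.02 -0.003 0 0;0.06 -0.035 -0.006 0 0;0.06 -0.037 -0.006 0 0;0.06 -0.037 -0.006 0 0;0.06 -0.037 -0.006 0 0;0.06 -0.037 -0.006 0 0;0.06 -0.037 -0.006 0 0;0.06 -0.037 -0.006 0 0;0.06 -0.037 -0.006 0 0;0.06 -0.037 -0.006 0 0;0.06 -0.037 -0.006 0 0;0.06 -0.035 -0.006 0 0"
}}

```text
time_s: 11.1
tcp_pos: [0.4636, -0.2056, 0.2485]
orientation: [0.694, 0.72, -0.0, -0.001]
ft_force: [0.8, 0.7, 0.4]
grip_width: 0.0598
gripper_force: 0.0
```

Call:
{"op": "jog_arm", "data": {
  "moves": "0.06 -0.02 0 0 0.05;0.06 -0.01 0 0 0.1;0.06 0 0 0 0.065;0.06 0 0 0 0;0.06 0 0 0 0;0.06 0 0 0 0;0.06 0 0 0 0"
}}

```text
time_s: 11.68
tcp_pos: [0.4656, -0.2327, 0.2491]
orientation: [0.766, 0.642, 0.0, -0.0]
ft_force: [0.9, 0.3, -0.3]
grip_width: 0.0596
gripper_force: 0.0
```

```bash
python3 - <<'E'
from h import *
s=monitor.sense(); r=R.from_quat(s['orientation']).as_matrix();print(s['time_s'],s['tcp_pos'],r.round(4),s['grip_width'])
grab('wrist','w5')
S=cloud(load('w5')).reshape(-1,3)*1000
H=S[(np.hypot(S[:,0]-465,S[:,1]+227.6)<48)&(S[:,2]>74)&(S[:,2]<86)];b=cv2.minAreaRect(H[:,:2].astype(np.float32));print(b)
t=s['tcp_pos']; d=np.array([b[0][0]/1000,b[0][1]/1000,.0725])-t; print('tool delta',r.T@d)
E
```

```text
11.6833 [ 0.46556261 -0.23266495  0.24910903] [[ 1.745e-01  9.847e-01 -2.000e-04]
 [ 9.847e-01 -1.745e-01  4.000e-04]
 [ 3.000e-04 -3.000e-04 -1.000e+00]] 0.059624121402154624
((465.7173767089844, -227.7720947265625), (64.1507339477539, 13.864265441894531), 79.51960754394531)
tool delta [ 0.00478629 -0.00064708  0.17661083]
```

Call:
{"op": "jog_arm", "data": {
  "moves": "0.06 0.005 -0.0006 0.01 0;0.06 0 0 0.02 0;0.06 0 0 0.025 0;0.06 0 0 0.025 0;0.06 0 0 0.025 0;0.06 0 0 0.025 0;0.06 0 0 0.02 0;0.06 0 0 0.016 0;0.06 0 0 0.0105 0;0.06 0 0 0 0;0.06 0 0 0 0;0.06 0 0 0 0"
}}

```text
time_s: 12.73
tcp_pos: [0.4662, -0.2285, 0.0735]
orientation: [0.767, 0.642, 0.0, 0.001]
ft_force: [0.8, -0.1, -0.2]
grip_width: 0.0599
gripper_force: 0.0
```

Call:
{"op": "jog_arm", "data": {
  "moves": "0 0 0 0 0;0 0 0 0 0;0 0 0 0 0;0 0 0 0 0;0 0 0 0 0;0 0 0 0 0;0 0 0 0 0",
  "newtons": 80
}}

```text
time_s: 13.32
tcp_pos: [0.4661, -0.2288, 0.0735]
orientation: [0.767, 0.641, 0.0, 0.001]
ft_force: [-0.6, 0.5, 6.4]
grip_width: 0.013
gripper_force: 78.7
```

Call:
{"op": "jog_arm", "data": {
  "moves": "0 0 0 -0.01 0;0 0 0 -0.02 0;0 0 0 -0.025 0;0 0 0 -0.025 0;0 0 0 -0.025 0;0 0 0 -0.025 0;0 0 0 -0.02 0;0 0 0 -0.01 0;0 0 0 0 0;0 0 0 0 0;0 0 0 0 0"
}}

```text
time_s: 14.23
tcp_pos: [0.4648, -0.2283, 0.2315]
orientation: [0.767, 0.641, -0.001, -0.001]
ft_force: [0.3, 0.4, -1.2]
grip_width: 0.013
gripper_force: 78.0
```

Call:
{"op": "jog_arm", "data": {
  "moves": "0 0.015 0.0015 0 0;0 0.025 0.0015 0 0;0 0.025 0.0015 0 0;0 0.022 0 0 -0.05;0 0 0 0 -0.05;0 0 0 0 0;0 0 0 0 0;0 0 0 0 0"
}}

```text
time_s: 14.9
tcp_pos: [0.4849, -0.1445, 0.2319]
orientation: [0.735, 0.678, -0.001, -0.001]
ft_force: [0.0, -1.3, -1.0]
grip_width: 0.0129
gripper_force: 78.0
```

```bash
python3 - <<'E'
from h import *
s=monitor.sense(); r=R.from_quat(s['orientation']).as_matrix();print(s['time_s'],s['tcp_pos'],r.round(4))
p,d,c=grab('wrist','w6'); a=cv2.imread('pics/w6.png'); cv2.imwrite('pics/w6b.png',cv2.convertScaleAbs(cv2.resize(a,(800,600),interpolation=cv2.INTER_CUBIC),alpha=1.5))
S=cloud(load('w6')).reshape(-1,3)*1000
tc=s['tcp_pos']*1000
H=S[(abs(S[:,0]-tc[0])<25)&(S[:,1]>tc[1]+25)&(S[:,1]<tc[1]+50)&(S[:,2]>155)&(S[:,2]<228)]
for z in (165,180,195,210): 
    q=H[abs(H[:,2]-z)<6]; print(z,len(q),q[:,0].min(),q[:,0].max(),np.median(q[:,1]))
b=S[(S[:,2]>96)&(S[:,2]<104)&(S[:,0]>460)&(S[:,0]<660)&(S[:,1]>-105)&(S[:,1]<40)]
for y in range(-92,36,6):
    x=np.sort(b[abs(b[:,1]-y)<1.5][:,0]); x=x[x<530]
    if len(x)>5:
        g=np.diff(x); i=np.argmax(g); print(y,x[0].round(1),'gap',x[i].round(1),x[i+1].round(1))
print([(x,b[abs(b[:,0]-x)<2][:,1].min().round(1)) for x in range(500,640,15) if (abs(b[:,0]-x)<2).any()])
f=load('w6');P=cloud(f)*1000
# slot ends: along slot centre line, z vs y
k=S[(abs(S[:,0]-(485.5+.0787*(S[:,1]+30)))<4)&(S[:,1]>-80)&(S[:,1]<20)&(S[:,2]<112)]
for y in np.arange(-76,16,2):
    z=k[abs(k[:,1]-y)<1][:,2]
    if len(z): print(int(y),z.min().round(),z.max().round(),end='; ')
E
```

```text
14.9 [ 0.48489373 -0.14453893  0.23189457] [[ 8.070e-02  9.967e-01 -1.600e-03]
 [ 9.967e-01 -8.070e-02  2.000e-04]
 [ 1.000e-04 -1.600e-03 -1.000e+00]]
165 79 480.46074482449217 493.9979960544946 -111.73740554680057
180 130 480.49574652164847 494.4229644534254 -111.80014784777332
195 175 480.7920280139828 494.50349595909313 -111.82270551445508
210 230 480.72301859408094 494.5919984132015 -111.87068832332481
-92 524.6 gap 524.6 526.6
-86 490.9 gap 517.6 518.4
-80 491.4 gap 527.8 528.5
-74 491.8 gap 503.2 503.9
-68 470.4 gap 471.0 471.8
-62 470.3 gap 523.9 524.7
-56 470.1 gap 475.7 492.5
-50 470.7 gap 476.0 493.0
-44 472.0 gap 476.2 493.5
-38 472.1 gap 476.9 494.0
-32 472.7 gap 477.5 494.4
-26 473.3 gap 477.9 494.9
-20 473.8 gap 478.5 495.4
-14 474.0 gap 478.6 495.9
-8 473.8 gap 479.2 496.4
[(500, np.float64(-88.6)), (515, np.float64(-89.9)), (530, np.float64(-91.0)), (545, np.float64(-92.2)), (560, np.float64(-93.4)), (575, np.float64(-94.6)), (590, np.float64(-95.8)), (605, np.float64(-97.0)), (620, np.float64(-98.4)), (635, np.float64(-99.5))]
-76 -3.0 1.0; -74 -2.0 1.0; -72 -2.0 1.0; -70 -2.0 0.0; -68 -2.0 101.0; -66 98.0 101.0; -64 97.0 101.0; -62 81.0 101.0; -60 80.0 83.0; -58 80.0 83.0; -56 80.0 83.0; -54 80.0 83.0; -52 80.0 82.0; -50 80.0 83.0; -48 80.0 83.0; -46 80.0 83.0; -44 80.0 83.0; -42 79.0 82.0; -40 80.0 83.0; -38 80.0 82.0; -36 80.0 83.0; -34 80.0 82.0; -32 79.0 83.0; -30 80.0 82.0; -28 80.0 83.0; -26 80.0 83.0; -24 80.0 82.0; -22 80.0 83.0; -20 80.0 83.0; -18 80.0 83.0; -16 80.0 83.0; -14 80.0 83.0; -12 79.0 82.0; -10 80.0 83.0; -8 79.0 83.0; -6 80.0 83.0; -4 80.0 82.0; -2 80.0 83.0;
```

View pics/w6b.png

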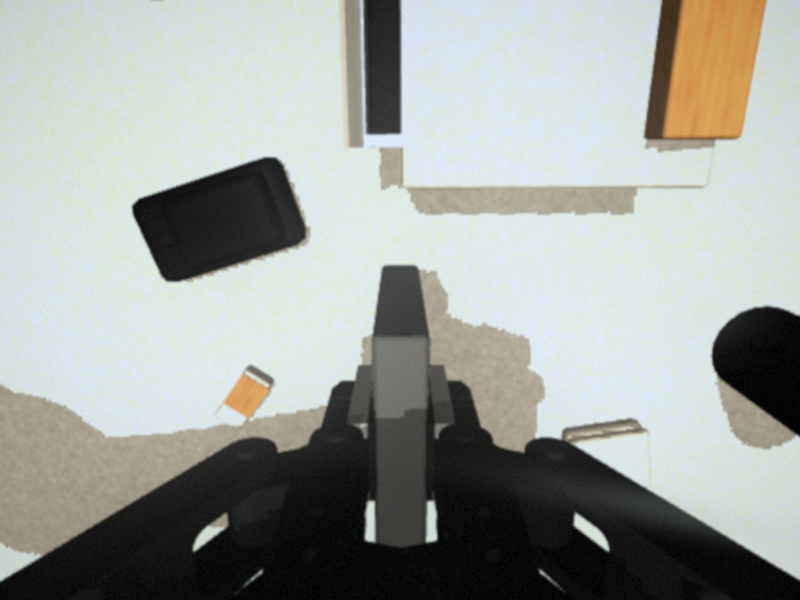

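The wrist view shows the holder upright (top face u 375–428, v 335–545) and the wide slot with its dark ledge at u 365–400, ending at v≈135. Pocket centre is (486.2, -27.5) with yaw -4.65°, and the holder centre is (484.8, -143.7) with yaw -4.63°.

Call:
{"op": "jog_arm", "data": {
  "moves": "0 0.01 -0.001 0 0;0 0.025 -0.0015 0 0;0 0.03 -0.002 0 0;0 0.03 -0.002 0 0;0 0.016 -0.001 0 0;0 0.005 -0.0005 0 0;0 0 0 0.01 0;0 0 0 0.015 0;0 0 0 0.012 0;0 0 0 0 0;0 0 0 0 0;0 0 0 0 0"
}}

```text
time_s: 15.95
tcp_pos: [0.4867, -0.0283, 0.1959]
orientation: [0.735, 0.678, -0.0, 0.0]
ft_force: [0.2, -0.6, -0.4]
grip_width: 0.0133
gripper_force: 78.0
```

```bash
python3 - <<'E'
from h import *
s=monitor.sense(); r=R.from_quat(s['orientation']).as_matrix();print(s['time_s'],s['tcp_pos'],r.round(4),s['ft_force'].round(2))
grab('wrist','w7');f=load('w7');S=cloud(f).reshape(-1,3)*1000
tc=s['tcp_pos']*1000
H=S[(abs(S[:,0]-tc[0])<25)&(S[:,1]>tc[1]+25)&(S[:,1]<tc[1]+50)&(S[:,2]>118)&(S[:,2]<190)]
for z in (125,140,155,170): 
    q=H[abs(H[:,2]-z)<6]; print(z,len(q),q[:,0].min(),q[:,0].max(),np.median(q[:,1]))
b=S[(S[:,2]>96)&(S[:,2]<104)&(S[:,0]>460)&(S[:,0]<530)&(S[:,1]>-10)&(S[:,1]<40)]
for y in range(-8,36,3):
    x=np.sort(b[abs(b[:,1]-y)<1.5][:,0])
    if len(x)>5:
        g=np.diff(x); i=np.argmax(g); print(y,x[0].round(1),'gap',x[i].round(1),x[i+1].round(1))
E
```

```text
15.95 [ 0.48669646 -0.02830384  0.1959254 ] [[ 7.940e-02  9.968e-01  0.000e+00]
 [ 9.968e-01 -7.940e-02 -1.000e-04]
 [-1.000e-04  1.000e-04 -1.000e+00]] [ 0.2  -0.62 -0.44]
125 41 482.957253235383 495.89543001719977 4.408278870229994
140 129 482.54612799664835 496.16518713022134 4.3897692809503415
155 169 482.5189697826997 496.3328084017613 4.389092180237177
170 216 482.53720579260045 496.41986049442517 4.366385701715863
-8 474.7 gap 479.3 497.3
-5 474.5 gap 479.4 496.9
-2 474.9 gap 479.4 497.0
1 475.1 gap 479.7 497.3
4 475.9 gap 479.9 497.5
7 475.5 gap 475.5 476.2
10 475.9 gap 523.5 524.1
13 473.0 gap 473.0 475.0
16 498.3 gap 507.7 508.3
19 498.5 gap 519.2 519.8
22 498.7 gap 521.9 522.6
25 499.0 gap 515.4 516.1
28 499.1 gap 513.0 513.6
31 500.0 gap 517.8 518.6
```

Call:
{"op": "jog_arm", "data": {
  "moves": "0 0 -0.0005 0.004 0;0 0 0 0.006 0;0 0 0 0.006 0;0 0 0 0.006 0;0 0 0 0.005 0;0 0 0 0.003 0;0 0 0 0 0;0 0 0 0 0;0 0 0 0 0"
}}

```text
time_s: 16.75
tcp_pos: [0.4862, -0.0273, 0.1659]
orientation: [0.734, 0.679, 0.0, 0.0]
ft_force: [0.3, 0.3, -0.5]
grip_width: 0.0125
gripper_force: 78.0
```

Call:
{"op": "jog_arm", "data": {
  "moves": "0 0 0 0.003 0;0 0 0 0.003 0;0 0 0 0.003 0;0 0 0 0.003 0;0 0 0 0.001 0;0 0 0 0 0;0 0 0 0 0"
}}

```text
time_s: 17.33
tcp_pos: [0.4861, -0.0274, 0.1529]
orientation: [0.734, 0.679, -0.0, 0.0]
ft_force: [-0.9, -0.5, 3.6]
grip_width: 0.0127
gripper_force: 78.4
```

Call:
{"op": "jog_arm", "data": {
  "moves": "0 0 0 0.002 0;0 0 0 0.002 0;0 0 0 0.001 0;0 0 0 0 0;0 0 0 0 0"
}}

```text
time_s: 17.75
tcp_pos: [0.4861, -0.0274, 0.1479]
orientation: [0.734, 0.679, 0.0, 0.0]
ft_force: [-1.8, -0.9, 5.9]
grip_width: 0.013
gripper_force: 79.0
```

Call:
{"op": "jog_arm", "data": {
  "moves": "0 0 0 0.001 0;0 0 0 0.001 0;0 0 0 0.0005 0;0 0 0 0 0;0 0 0 0 0"
}}

```text
time_s: 18.17
tcp_pos: [0.4861, -0.0274, 0.1456]
orientation: [0.734, 0.679, 0.0, 0.0]
ft_force: [-2.2, -0.4, 8.3]
grip_width: 0.0126
gripper_force: 79.1
```

Call:
{"op": "jog_arm", "data": {
  "moves": "0 0 0 0.0005 0;0 0 0 0.0005 0;0 0 0 0 0;0 0 0 0 0;0 0 0 0 0"
}}

```text
time_s: 18.58
tcp_pos: [0.4862, -0.0274, 0.1454]
orientation: [0.734, 0.679, -0.0, 0.001]
ft_force: [-5.2, -0.5, 16.1]
grip_width: 0.0131
gripper_force: 80.6
```

The force jumped from 8 to 16 N with no further travel, so the ledge is at its stop. One last check, including the narrow holder and holder slip.

Call:
{"op": "jog_arm", "data": {
  "moves": "0 0 0 0 0;0 0 0 0 0;0 0 0 0 0;0 0 0 0 0;0 0 0 0 0;0 0 0 0 0"
}}

```text
time_s: 19.08
tcp_pos: [0.4862, -0.0274, 0.1454]
orientation: [0.734, 0.679, -0.0, 0.001]
ft_force: [-4.8, -0.4, 16.9]
grip_width: 0.013
gripper_force: 80.6
```

```bash
python3 - <<'E'
from h import *
grab('wrist','w8');grab('top','top8');grab('side','side8')
for t in('w8','top8','side8'):
    S=cloud(load(t)).reshape(-1,3)*1000
    H=S[(abs(S[:,0]-518)<16)&(abs(S[:,1]-228)<30)&(S[:,2]>125)&(S[:,2]<170)]
    W=S[(abs(S[:,0]-486)<9)&(S[:,1]>-12)&(S[:,1]<8)&(S[:,2]>125)&(S[:,2]<170)]
    for n,q in(('narrow',H),('wide',W)):
        if len(q)>8: print(t,n,len(q),'ztop',np.percentile(q[:,2],[50,90,98]).round(1),q.mean(0).round(1))
print(monitor.sense()['ft_force'])
E
```

```text
w8 wide 2135 ztop [150.9 151.8 152.3] [488.3  -0.7 147.5]
top8 narrow 77 ztop [151.5 155.2 157.8] [517.6 225.4 149. ]
side8 wide 16 ztop [151.9 153.1 153.4] [490.1  -4.9 151.9]
[-5.04349313 -0.45724812 17.38582063]
```

Both tops are at about 152 mm, so both holders are home. Handing in.

```bash
python3 -c "
from plant import workorder
print(workorder.hand_in())"
```

```text
the job is handed in; nothing more can be done
None
```

Job handed in: the narrow holder is seated in its pocket and released, and the wide holder is held pressed home against the ledge's stop at about 17 N, both tops measuring about 152 mm; the result of the judging was not shown.

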